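# Lay the tea board on the kitchen worktop

### The job

Lay the wooden tea board: stand the square tin caddy in the middle of the square slate coaster, squared up with it, and the white handleless cup in the middle of the round cork coaster. Stand the brown sugar pot midway between the two coasters, in line with their centres, and put its knobbed lid on it; stand the milk jug on the board straight behind the sugar pot (on the side away from the robot), about 30 mm clear of it. Everything stands upright and is let go; leave the amber jar where it is.

Things in the scene. Friction and masses are not known exactly. Their poses are not given: they have to be found in the camera images.
- board: Fixed pale wooden board, 170 (x) by 280 (y) mm, 14 mm thick, flat. Origin: centre of its underside; z up, x across it, pointing away from the robot (yaw within 0.25 rad of the world's). The coasters lie on it at board x = -0.040, one at y = +0.095, one at y = -0.095 (which is which varies). Pot's place: x = -0.040, y = 0; jug's place, behind it: about x = 0.045, y = 0.
- slate: Fixed square dark grey slate coaster, 78 x 78 mm, 6 mm thick, lying on the board, its sides parallel to the board's. Origin: centre of its underside; its top is 20 mm above the worktop. The caddy's place.
- cork: Fixed round cork coaster, 80 mm across, 6 mm thick, lying on the board. Origin: centre of its underside; its top is 20 mm above the worktop. The cup's place.
- caddy: Loose closed square tea tin (caddy) of steel with a dark seam, 56 x 56 mm, 70 mm tall, about 0.18 kg, upright. Origin: centre of its underside; x and y normal to its sides (all four alike).
- cup: Loose white handleless cup, round and open at the top, 64 mm across (60 mm at the foot), 62 mm tall, straight sides 4 mm thick, about 0.16 kg, upright. Origin: centre of its underside.
- pot: Loose squat brown earthenware sugar pot, round and open at the top, 58 mm across, 42 mm tall, wall 4 mm (mouth 50 mm), straight sides, about 0.15 kg, upright. Origin: centre of its underside.
- lid: Loose lid of the sugar pot, right way up. From below: spigot 40 mm across, 5 mm high, that drops into the pot's mouth; brown disc 58 mm across, 5 mm thick; wooden knob 18 mm across, 20 mm high (from 10 to 30 mm above the origin). 0.06 kg. Origin: centre of the spigot's underside; seated, it lies 37 mm above the pot's origin.
- jug: Loose white milk jug, round, open at the top, body 52 mm across, 68 mm tall, wall 4 mm, about 0.17 kg, upright; a loop handle towards its +y stands out to 48 mm from the axis (8 mm thick, 12 to 62 mm high), a small lip towards -y. Grip it across x. Origin: centre of the round body's underside.
- jar: Bystander, leave alone: closed amber glass jar with a steel cap, 52 mm across, 60 mm tall, standing on the worktop among the tea things. Origin: centre of its underside.

How it is judged:
By the outcome, as a careful person would: the job done as asked, in the order asked, and still so for the second after the job is handed in, with the robot touching nothing.
It also fails if it takes over 120 s, if anything falls off the work surface, if the arm or the gripper's body presses on something with over 40 N, if the wrist force passes 120 N, or if a joint passes its speed limit or range.

### The arm

A 6-joint arm with a two-finger parallel gripper is mounted at the origin on the work surface. World frame = base frame: x ahead of the robot, y to its left, z up, the work surface at z = 0. Lengths are in m, angles in rad, forces in N, time in s.
With the tool pointing down it reaches from about 0.325 to 0.85 m from the base axis. Payload 15.5 kg.
Tool frame: the origin (TCP) lies at the very end of the fingers, on their centre line; the grasp point (between the pads) lies 19 mm behind it; z points along the fingers, y is the line along which they close (so a half turn about z gives the same grasp; the last joint's range is limited). The gripper opens to 91 mm and grips with 3 to 60 N. Pads are 32 mm wide; open, the fingers measure 118 mm over their backs; the gripper's body (76 mm by 178 mm) begins 60 mm behind the grasp point.
Start: joints at [-1.222, 0.494, 1.345, -0, 1.302, -0.096], TCP at [0.268, -0.564, 0.214] pointing down, gripper open.
Joint ranges: [-2.91, 2.91], [-0.82, 2.16], [0.22, 2.67], [-1.22, 4.37], [0.12, 2.79], [-3.08, 3.08]. Speed limits (rad/s): [1.89, 1.89, 2.57, 3.01, 3.01, 3.01].

### API

Orientations are given as [roll, pitch, yaw] about the fixed x, y, z axes, in that order (R = Rz(yaw) Ry(pitch) Rx(roll)).
In Python, from station import env gives the robot as it stands.
- The arm moves only by the tool jog_arm, never from a script. Its arguments are lists of equal length, an entry for each row: "linear": the shift along the tool's x, y, z in cm, a list of three; "angular": the turn, a rotation vector about the tool's x, y, z in degrees, a list of three; "fingers": the opening, from 0 (shut) to 1 (fully open). A call has 1 to 20 rows; each row shifts and turns the commanded pose from where the row before left it, along the tool's axes as they then stand; what a row does not reach is not made up. A row lasts 1/8 s, in which the tool goes at most 62.5 mm and 10.7 degrees, less where a joint would pass 70% of its speed; a pose out of reach is approached as far as the arm can. A call with a gripper value outside its range is refused whole. The fingers move at their own pace and stop on an object; "newtons" is the grip in N (left out, the last holds). Time passes only in rows, so rows that do not move let the fingers close. It gives the time, the measured TCP pose, the force, the opening and the grip force at its end, in the units of the state.
- env.observe(): the state, without advancing time (a new reading comes with each control period).
- env.snapshot(name): name is "scene" or "top"; returns a dict with "image" (384x512x3 uint8, blue, green, red), "fx", "fy", "cx", "cy" (pixels), "dist_coeffs" ([k1, k2, p1, p2, k3] as OpenCV has them; the pictures are not rectified), "origin" and "attitude" of the camera in the world. Camera axes: x right, y down, z forward; pixel columns grow to the right and rows downward; lengths in m; the calibration is good to about 2 mm. A picture is of the moment at which its call begins. There is no depth.
- env.finish_job(): hands the job in; it is judged then, once.
The state is a dict: "clock": time; "q": joint angles; "joint_vel": joint speeds; "tau": joint torques, N m; "ee_pos": TCP position; "orientation": TCP orientation; "force": force on the tool from outside, world axes, zero at the start; "wrist_torque": the same for the moment, N m; "finger_gap": opening from 0.0 (shut) to 1.0 (fully open); "grasp_force": force on a finger pad.
Only numpy, scipy, OpenCV 4.12 (cv2) and the standard library are available. Lean on these libraries where they do the work, as an engineer would, in place of code of your own. Each camera call takes 0.05 s, during which the arm holds its last target. There are 200 camera calls.

## Working session

There is one attempt and no reset: what is moved stays moved. The work goes in short steps, Python scripts to look and compute and a tool call to move; the robot and the scene stay as the last step left them, time stands still between calls to the robot, and variables do not carry over. Pictures are saved under pics/ and viewed, at most 14 in all, crops included, and the job is handed in when it is done.

Besides the shell and the picture viewer there is one more tool, called after "Emit:" as name(argument=value, ...) on one line, values as JSON. jog_arm: Moves the arm, as the interface text tells. Its arguments: {"type":"object","properties":{"linear":{"type":"array"},"angular":{"type":"array"},"fingers":{"type":"array"},"newtons":{"type":"number"}},"required":["linear","angular","fingers"]}

```bash
ls; mkdir -p pics; python3 - <<'E'
from station import env
import cv2,pickle
for n in("scene","top"):
    s=env.snapshot(n); cv2.imwrite(f"pics/{n}0.png",s["image"]); pickle.dump(s,open(f"{n}0.pkl","wb"))
    print(n,{k:v for k,v in s.items() if k!="image"})
o=env.observe();print(o)
E
```

```text
pics
scene {'fx': 398.87080635913605, 'fy': 398.87080635913605, 'cx': 255.75440068342672, 'cy': 186.33973299028708, 'dist_coeffs': array([-0.11925084,  0.        ,  0.        ,  0.        ,  0.        ]), 'origin': array([ 1.14886197, -0.41078765,  0.92171305]), 'attitude': array([-2.45322017, -0.00867425,  0.99970763])}
top {'fx': 426.6041789215134, 'fy': 426.6041789215134, 'cx': 247.82558297657215, 'cy': 197.7657189912336, 'dist_coeffs': array([-0.04613753,  0.        ,  0.        ,  0.        ,  0.        ]), 'origin': array([0.42992387, 0.01012493, 1.28140652]), 'attitude': array([-3.06772910e+00, -7.04161649e-04, -1.55534660e+00])}
{'clock': 0.1, 'q': array([-1.22250936e+00,  4.94114529e-01,  1.34606296e+00, -1.13337316e-05,
        1.30250660e+00, -9.55492159e-02]), 'joint_vel': array([-0.00029424, -0.001166  , -0.00150143, -0.0025248 ,  0.00094809,
       -0.00057071]), 'tau': array([ 1.41483710e-03, -8.80246711e+01, -3.82544053e+01,  7.07164826e-02,
        4.80679236e-02, -2.03384633e-05]), 'ee_pos': array([ 0.26823376, -0.56413482,  0.21340405]), 'orientation': array([-3.14050515e+00, -9.32524930e-05,  4.43839146e-01]), 'force': array([0.0948077 , 0.35232447, 0.16112878]), 'wrist_torque': array([-0.00898079, -0.00383308,  0.01508336]), 'grasp_force': 0.0, 'finger_gap': 0.9994819252338196}
```

View pics/scene0.png

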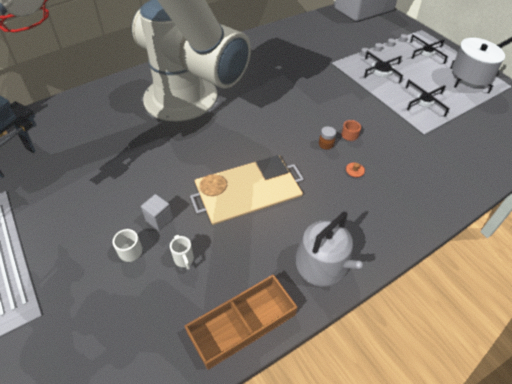

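View pics/top0.png

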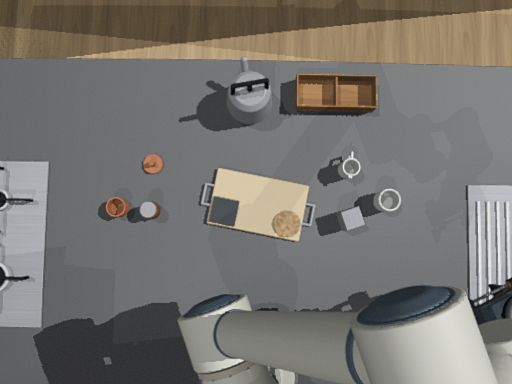

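The top view shows slate (224,211), cork (286,223), pot (117,207), jar (149,210), lid (152,164), jug (348,167), cup (387,200) and caddy (352,218). I'll zoom in for the details.

```bash
cat > h.py <<'E'
import cv2,numpy as np,pickle
from scipy.spatial.transform import Rotation as R
def ray(s,px):
    K=np.array([[s["fx"],0,s["cx"]],[0,s["fy"],s["cy"]],[0,0,1]])
    u=cv2.undistortPoints(np.array(px,float).reshape(-1,1,2),K,s["dist_coeffs"]).reshape(-1,2)
    return np.c_[u,np.ones(len(u))]@R.from_euler("xyz",s["attitude"]).as_matrix().T
def plane(s,px,z):
    d=ray(s,px);o=s["origin"];return (o+d*((z-o[2])/d[:,2:]))[:,:2]
def proj(s,P):
    K=np.array([[s["fx"],0,s["cx"]],[0,s["fy"],s["cy"]],[0,0,1]])
    M=R.from_euler("xyz",s["attitude"]).as_matrix().T
    return cv2.projectPoints(np.array(P,float).reshape(-1,1,3),cv2.Rodrigues(M)[0],-M@s["origin"],K,s["dist_coeffs"])[0].reshape(-1,2)
def load(n): return pickle.load(open(n+".pkl","rb"))
E
python3 - <<'E'
from h import *
t=load("top0")["image"]
a=cv2.resize(t[145:245,90:190],None,fx=4,fy=4,interpolation=cv2.INTER_CUBIC)
b=cv2.resize(t[145:245,315:415],None,fx=4,fy=4,interpolation=cv2.INTER_CUBIC)
cv2.imwrite("pics/c1.png",np.hstack([a,b]))
s=load("scene0")["image"]
cv2.imwrite("pics/c2.png",cv2.resize(s[110:285,105:380],None,fx=2.9,fy=2.9,interpolation=cv2.INTER_CUBIC))
E
```

```text
(no output)
```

View pics/c1.png

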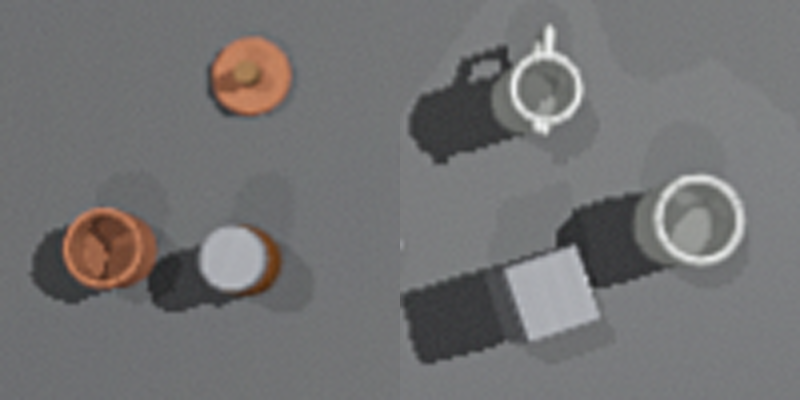

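View pics/c2.png

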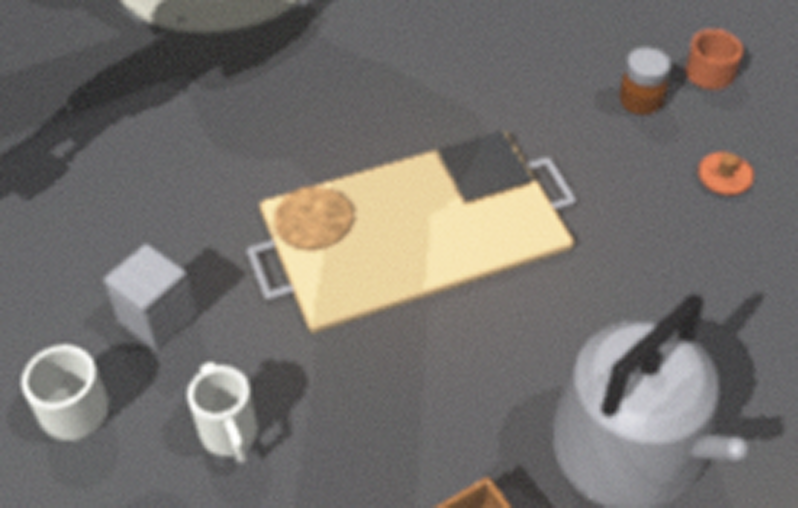

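```bash
cat > meas.py <<'E'
from h import *
def circ(s,c,z,r,win=26,k=8,tol=1.06):
    """centre of a circle of radius r (m) at height z near pixel c"""
    x0,y0=int(c[0])-win,int(c[1])-win
    im=cv2.resize(s["image"][y0:y0+2*win,x0:x0+2*win],None,fx=k,fy=k,interpolation=cv2.INTER_CUBIC)
    p=plane(s,[c],z)[0]; rp=np.linalg.norm(proj(s,[[*p,z]])-proj(s,[[p[0],p[1]+r,z]]))*k
    out=[]
    for ch in (0,1,2):
        g=cv2.GaussianBlur(im[:,:,ch],(0,0),3)
        h=cv2.HoughCircles(g,cv2.HOUGH_GRADIENT,1,200,param1=60,param2=12,minRadius=int(rp/tol),maxRadius=int(rp*tol)+1)
        if h is not None:
            u=(h[0,0,:2]+.5)/k-.5+[x0,y0]; out.append([*plane(s,[u],z)[0],h[0,0,2]/rp,*u])
    return np.array(out).round(4)
def quad(s,mask,z):
    c=max(cv2.findContours(mask,cv2.RETR_EXTERNAL,cv2.CHAIN_APPROX_NONE)[0],key=cv2.contourArea)
    P=plane(s,c.reshape(-1,2),z)
    r=cv2.minAreaRect((P*1e4).astype(np.float32)); return P,(np.array(r[0])/1e4).round(4),(np.array(r[1])/1e4).round(4),r[2]
E
python3 - <<'E'
from meas import *
t=load("top0")
hsv=cv2.cvtColor(t["image"],cv2.COLOR_BGR2HSV)
roi=np.zeros(hsv.shape[:2],np.uint8); roi[150:260,190:330]=255
wood=cv2.inRange(hsv,(10,50,60),(35,255,255))&roi
# fill slate via hull
c=max(cv2.findContours(wood,cv2.RETR_EXTERNAL,cv2.CHAIN_APPROX_NONE)[0],key=cv2.contourArea)
m=np.zeros_like(wood);cv2.drawContours(m,[cv2.convexHull(c)],-1,255,-1)
print("board",quad(t,m,.014)[1:], plane(t,cv2.approxPolyDP(cv2.convexHull(c),4,True).reshape(-1,2),.014).round(4).tolist())
sl=cv2.bitwise_and(cv2.inRange(hsv[:,:,2],0,75),m);sl=cv2.morphologyEx(sl,cv2.MORPH_OPEN,np.ones((3,3)))
print("slate",quad(t,sl,.020)[1:])
for n,c,z,r in(("cork",(286,223),.02,.04),("pot",(115.5,207),.042,.029),("jar",(148,209.5),.06,.026),("lid",(152.5,164),.010,.029),("jug",(351,167),.068,.026),("cup",(389,200),.062,.032)):
    print(n,circ(t,c,z,r).tolist())
q=np.array([(503,270),(571,247),(600,318),(532,342)])-[400,0]; q=(q+.5)/4-.5+[315,145]
P=plane(t,q,.07);print("caddy",P.mean(0),P.round(4).tolist())
g=hsv[205:235,335:372]; 
tm=np.zeros_like(wood); tm[195:240,330:372]=cv2.inRange(t["image"][195:240,330:372],(140,130,130),(255,255,255))
print(quad(t,tm,.07)[1:])
E
```

```text
board (array([ 0.5048, -0.0183]), array([0.2833, 0.1737]), 79.5105209350586) [[0.6087, 0.1043], [0.5647, -0.1656], [0.4006, -0.1398], [0.4468, 0.1307]]Traceback (most recent call last):
  File "<stdin>", line 11, in <module>
  File "meas.py", line 15, in quad
    c=max(cv2.findContours(mask,cv2.RETR_EXTERNAL,cv2.CHAIN_APPROX_NONE)[0],key=cv2.contourArea)
ValueError: max() iterable argument is empty
```

```bash
python3 - <<'E'
from meas import *
t=load("top0")
hsv=cv2.cvtColor(t["image"],cv2.COLOR_BGR2HSV)
print(hsv[208:214:2,215:235:4,2].tolist(), hsv[215:222:2,348:356:3].tolist(), t["image"][160,330].tolist(),hsv[200,330].tolist())
roi=np.zeros(hsv.shape[:2],np.uint8); roi[150:260,190:330]=255
wood=cv2.inRange(hsv,(10,50,60),(35,255,255))&roi
c=max(cv2.findContours(wood,cv2.RETR_EXTERNAL,cv2.CHAIN_APPROX_NONE)[0],key=cv2.contourArea)
P=plane(t,c.reshape(-1,2),.014)
# refine each side by a line fit of contour points near the corner lines
C=np.array([[0.6087, 0.1043], [0.5647, -0.1656], [0.4006, -0.1398], [0.4468, 0.1307]])
for i in range(4):
    a,b=C[i],C[(i+1)%4];d=(b-a)/np.linalg.norm(b-a);n=np.array([-d[1],d[0]])
    w=P-a;s=w@d;k=(abs(w@n)<.005)&(s>.015)&(s<np.linalg.norm(b-a)-.015)
    l=cv2.fitLine(P[k].astype(np.float32),cv2.DIST_HUBER,0,1e-4,1e-4).ravel();print("side",k.sum(),l.round(4).tolist(),np.degrees(np.arctan2(l[1],l[0])).round(2))
m=np.zeros_like(wood);cv2.drawContours(m,[cv2.convexHull(c)],-1,255,-1)
sl=cv2.bitwise_and(cv2.inRange(hsv,(0,0,0),(255,70,110)),m);sl=cv2.morphologyEx(sl,cv2.MORPH_OPEN,np.ones((3,3)))
print("slate",sl.sum()/255)
if sl.any():print(quad(t,sl,.020)[1:])
for n,c,z,r in(("cork",(286,223),.02,.04),("pot",(115.5,207),.042,.029),("jar",(148,209.5),.06,.026),("lid",(152.5,164),.010,.029),("jug",(351,167),.068,.026),("cup",(389,200),.062,.032)):
    print(n,circ(t,c,z,r).tolist())
q=np.array([(503,270),(571,247),(600,318),(532,342)])-[400,0]; q=(q+.5)/4-.5+[315,145]
P=plane(t,q,.07);print("caddy",P.mean(0),P.round(4).tolist())
tm=np.zeros_like(wood); tm[202:240,333:372]=cv2.inRange(t["image"][202:240,333:372],(125,125,125),(255,255,255))
print(quad(t,tm,.07)[1:])
E
```

```text
[[87, 86, 88, 85, 89], [85, 87, 86, 88, 84], [87, 87, 84, 85, 80]] [[[113, 12, 177], [105, 9, 175], [111, 10, 180]], [[115, 9, 178], [111, 10, 179], [116, 10, 178]], [[111, 10, 178], [111, 10, 179], [116, 10, 177]], [[116, 10, 176], [115, 9, 177], [109, 11, 178]]] [80, 79, 79] [120, 2, 127]
side 80 [0.18230000138282776, 0.9832000136375427, 0.5879999995231628, -0.03220000118017197] 79.5
side 44 [0.9822999835014343, -0.18709999322891235, 0.46239998936653137, -0.15119999647140503] -10.78
side 81 [0.18129999935626984, 0.9833999872207642, 0.42170000076293945, -0.006500000134110451] 79.56
side 44 [0.9833999872207642, -0.18170000612735748, 0.5460000038146973, 0.1151999980211258] -10.47
slate 655.0
(array([0.4827, 0.0821]), array([0.076 , 0.0754]), 79.5606918334961)
cork []
pot [[0.4911, 0.3983, 1.0316, 115.0, 206.125]]
jar [[0.4846, 0.2983, 0.9598, 147.5, 208.625], [0.486, 0.2987, 0.9973, 147.375, 208.125], [0.4849, 0.2991, 0.9459, 147.25, 208.5]]
lid [[0.6239, 0.2988, 0.9887, 152.75, 163.25]]
jug [[0.6145, -0.2847, 1.0003, 351.0, 166.5], [0.6149, -0.2847, 1.0003, 351.0, 166.375], [0.6149, -0.2847, 1.0003, 351.0, 166.375]]
cup [[0.5218, -0.3975, 1.0093, 389.5, 199.375], [0.5218, -0.3964, 1.023, 389.125, 199.375], [0.5215, -0.3968, 1.0286, 389.25, 199.5]]
caddy [ 0.46594983 -0.28814315] [[0.4827, -0.2534], [0.4998, -0.3022], [0.4495, -0.3228], [0.4318, -0.2742]]
(array([ 0.4666, -0.2885]), array([0.0547, 0.0544]), 19.11590576171875)
```

```bash
cat > plan.py <<'E'
import sys,numpy as np
from station import env
from scipy.spatial.transform import Rotation as R
# usage: plan.py yaw_deg x y z [x y z ...]
def plan(yaw,*pts):
    o=env.observe();p=np.array(o["ee_pos"]);r=R.from_euler("xyz",o["orientation"])
    g=R.from_euler("xyz",[np.pi,0,np.radians(yaw)])
    print("t",o["clock"].__round__(2),"pos",p.round(4),"yaw",np.degrees(o["orientation"][2]).round(2),"F",o["force"].round(1),"gap mm",round(o["finger_gap"]*91,1),"gf",round(o["grasp_force"],1))
    print("turn",np.degrees((r.inv()*g).as_rotvec()).round(2))
    for q in np.reshape(pts,(-1,3)):
        print("  to",q,"cm",(g.inv().apply(q-p)*100).round(2));p=q
if __name__=="__main__": plan(*map(float,sys.argv[1:]))
E
python3 plan.py 19.3 .4665 -.2885 .15 .4665 -.2885 .03
```

```text
t 0.1 pos [ 0.2682 -0.5641  0.2134] yaw 25.43 F [0.1 0.4 0.2] gap mm 91.0 gf 0.0
turn [-0.06 -0.    6.13]
  to [ 0.4665 -0.2885  0.15  ] cm [ 27.82 -19.46   6.34]
  to [ 0.4665 -0.2885  0.03  ] cm [-0. -0. 12.]
```

Emit:
jog_arm(linear=[[0,0,0],[3.48,-2.43,0.79],[3.48,-2.43,0.79],[3.48,-2.43,0.79],[3.48,-2.43,0.79],[3.48,-2.43,0.79],[3.48,-2.43,0.79],[3.48,-2.43,0.79],[3.48,-2.43,0.79],[0,0,0],[0,0,0]], angular=[[0,0,6.1],[0,0,0],[0,0,0],[0,0,0],[0,0,0],[0,0,0],[0,0,0],[0,0,0],[0,0,0],[0,0,0],[0,0,0]], fingers=[1,1,1,1,1,1,1,1,1,1,1], newtons=20)

```text
clock: 1.48
ee_pos: [0.4666, -0.2891, 0.1507]
orientation: [-3.142, 0.0, 0.338]
force: [-0.2, -0.8, -0.7]
finger_gap: 1.001
grasp_force: 0.0
```

```bash
python3 plan.py 19.3 .4665 -.2885 .15 .4665 -.2885 .03
```

```text
t 1.48 pos [ 0.4666 -0.2891  0.1507] yaw 19.36 F [-0.2 -0.8 -0.7] gap mm 91.1 gf 0.0
turn [-0.    0.02  0.06]
  to [ 0.4665 -0.2885  0.15  ] cm [ 0.01 -0.06  0.07]
  to [ 0.4665 -0.2885  0.03  ] cm [-0. -0. 12.]
```

Emit:
jog_arm(linear=[[0,-0.05,3],[0,0,3],[0,0,3],[0,0,3],[0,0,0],[0,0,0],[0,0,0],[0,0,0],[0,0,0],[0,0,0],[0,0,0],[0,0,0]], angular=[[0,0,0],[0,0,0],[0,0,0],[0,0,0],[0,0,0],[0,0,0],[0,0,0],[0,0,0],[0,0,0],[0,0,0],[0,0,0],[0,0,0]], fingers=[1,1,1,1,1,0.5,0.5,0.5,0.5,0.5,0.5,0.5], newtons=20)

```text
clock: 2.98
ee_pos: [0.467, -0.2887, 0.0313]
orientation: [3.14, -0.001, 0.337]
force: [-0.2, -0.5, 8.0]
finger_gap: 0.612
grasp_force: 20.0
```

Emit:
jog_arm(linear=[[0,0,-1],[0,0,-2],[0,0,-3],[0,0,-3],[0,0,0]], angular=[[0,0,0],[0,0,0],[0,0,0],[0,0,0],[0,0,0]], fingers=[0.5,0.5,0.5,0.5,0.5])

```text
clock: 3.6
ee_pos: [0.4675, -0.2891, 0.1231]
orientation: [3.138, -0.002, 0.337]
force: [0.1, 0.4, -1.3]
finger_gap: 0.612
grasp_force: 20.0
```

```bash
python3 plan.py -10.45 .4829 .0824 .12 .4829 .0824 .06 .4829 .0824 .051
```

```text
t 3.6 pos [ 0.4675 -0.2891  0.1231] yaw 19.33 F [ 0.1  0.4 -1.3] gap mm 55.7 gf 20.0
turn [ 0.15 -0.17 29.78]
  to [0.4829 0.0824 0.12  ] cm [ -5.23 -36.81   0.31]
  to [0.4829 0.0824 0.06  ] cm [ 0. -0.  6.]
  to [0.4829 0.0824 0.051 ] cm [ 0.  -0.   0.9]
```

Emit:
jog_arm(linear=[[0,0,0],[0,0,0],[0,0,0],[-0.52,-3.68,0],[-0.52,-3.68,0],[-0.52,-3.68,0],[-0.52,-3.68,0],[-0.52,-3.68,0],[-0.52,-3.68,0],[-0.52,-3.68,0],[-0.52,-3.68,0],[-0.52,-3.68,0],[-0.52,-3.68,0],[0,0,0],[0,0,0],[0,0,0]], angular=[[0,0,9.93],[0,0,9.93],[0,0,9.93],[0,0,0],[0,0,0],[0,0,0],[0,0,0],[0,0,0],[0,0,0],[0,0,0],[0,0,0],[0,0,0],[0,0,0],[0,0,0],[0,0,0],[0,0,0]], fingers=[0.5,0.5,0.5,0.5,0.5,0.5,0.5,0.5,0.5,0.5,0.5,0.5,0.5,0.5,0.5,0.5])

```text
clock: 5.6
ee_pos: [0.4821, 0.0822, 0.1206]
orientation: [3.141, 0.0, -0.184]
force: [-1.3, 0.0, -1.1]
finger_gap: 0.616
grasp_force: 20.0
```

```bash
python3 plan.py -10.45 .4829 .0824 .12 .4829 .0824 .06 .4829 .0824 .051
```

```text
t 5.6 pos [0.4821 0.0822 0.1206] yaw -10.52 F [-1.3  0.  -1.1] gap mm 56.0 gf 20.0
turn [ 0.01  0.03 -0.07]
  to [0.4829 0.0824 0.12  ] cm [ 0.08 -0.04  0.06]
  to [0.4829 0.0824 0.06  ] cm [ 0. -0.  6.]
  to [0.4829 0.0824 0.051 ] cm [ 0.  -0.   0.9]
```

Emit:
jog_arm(linear=[[0.08,0,2],[0,0,2],[0,0,2],[0,0,0.5],[0,0,0.3],[0,0,0],[0,0,0]], angular=[[0,0,0],[0,0,0],[0,0,0],[0,0,0],[0,0,0],[0,0,0],[0,0,0]], fingers=[0.5,0.5,0.5,0.5,0.5,0.5,0.5])

```text
clock: 6.48
ee_pos: [0.4834, 0.0828, 0.0532]
orientation: [-3.141, -0.001, -0.183]
force: [0.1, 0.4, -1.6]
finger_gap: 0.615
grasp_force: 20.0
```

Emit:
jog_arm(linear=[[-0.05,0,0.1],[0,0,0.1],[0,0,0],[0,0,0]], angular=[[0,0,0],[0,0,0],[0,0,0],[0,0,0]], fingers=[0.5,0.5,0.5,0.5])

```text
clock: 6.98
ee_pos: [0.4826, 0.0829, 0.0512]
orientation: [-3.142, -0.0, -0.182]
force: [-3.3, 0.5, 11.4]
finger_gap: 0.611
grasp_force: 20.0
```

Contact. I'll open the fingers, rise, and back away towards the cup so the camera gets a clear view.

Emit:
jog_arm(linear=[[0,0,0],[0,0,0],[0,0,0],[0,0,0],[0,0,-2],[0,0,-3],[0,0,-3],[0,0,-3],[0,4,0],[0,5,0],[0,5,0],[0,5,0],[0,5,0],[0,5,0],[0,5,0],[0,5,0]], angular=[[0,0,0],[0,0,0],[0,0,0],[0,0,0],[0,0,0],[0,0,0],[0,0,0],[0,0,0],[0,0,0],[0,0,0],[0,0,0],[0,0,0],[0,0,0],[0,0,0],[0,0,0],[0,0,0]], fingers=[1,1,1,1,1,1,1,1,1,1,1,1,1,1,1,1])

```text
clock: 8.98
ee_pos: [0.4111, -0.3023, 0.1607]
orientation: [-3.142, -0.0, -0.183]
force: [0.3, 0.1, -0.4]
finger_gap: 0.998
grasp_force: 0.0
```

```bash
python3 - <<'E'
from meas import *
from station import env
t=env.snapshot("top");pickle.dump(t,open("top1.pkl","wb"))
s=env.snapshot("scene");pickle.dump(s,open("scene1.pkl","wb"))
a=cv2.resize(t["image"][140:260,180:420],None,fx=3.3,fy=3.3,interpolation=cv2.INTER_CUBIC)
cv2.imwrite("pics/c3.png",a)
m=np.zeros(t["image"].shape[:2],np.uint8); m[185:235,200:245]=cv2.inRange(t["image"][185:235,200:245],(125,125,125),(255,255,255))
print(m.sum()/255,quad(t,m,.09)[1:])
E
python3 plan.py -10.45 .5218 -.397 .15 .5218 -.397 .025
```

```text
1111.0 (array([0.4915, 0.0701]), array([0.1233, 0.0983]), 0.9216008186340332)
t 9.07 pos [ 0.4112 -0.305   0.1607] yaw -10.65 F [0.6 0.1 0.2] gap mm 91.2 gf 0.0
turn [ 0.09 -0.07 -0.2 ]
  to [ 0.5218 -0.397   0.15  ] cm [12.54  7.04  1.07]
  to [ 0.5218 -0.397   0.025 ] cm [ 0.  -0.  12.5]
```

View pics/c3.png

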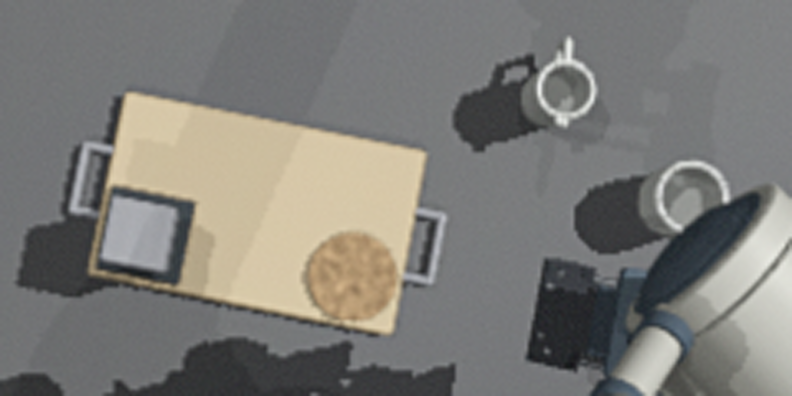

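The picture shows the caddy standing squared on the slate, its top at about (138,232) in the crop. The cup is at (690,195), partly hidden by the arm. I'll measure the caddy against the slate.

```bash
python3 - <<'E'
from meas import *
t=load("top1");hsv=cv2.cvtColor(t["image"],cv2.COLOR_BGR2HSV)
m=np.zeros(hsv.shape[:2],np.uint8); m[192:232,205:242]=cv2.inRange(hsv[192:232,205:242],(0,0,125),(255,40,255))
P,*r=quad(t,m,.09);print(m.sum()/255,r)
s=load("scene1");e=load("scene0")
# scene check: slate corners/caddy top in scene
for n,im in(("scene",s),):
    h=cv2.cvtColor(im["image"],cv2.COLOR_BGR2HSV)
    c=proj(im,[[.483,.0825,.09]])[0].astype(int);print(c)
    y,x=c[1],c[0];m=np.zeros(h.shape[:2],np.uint8);m[y-14:y+15,x-18:x+19]=cv2.inRange(h[y-14:y+15,x-18:x+19],(0,0,110),(255,45,255))
    print(m.sum()/255,quad(im,m,.09)[1:])
cv2.imwrite("pics/c4.png",cv2.resize(s["image"][120:220,180:310],None,fx=6,fy=6,interpolation=cv2.INTER_CUBIC))
E
```

```text
407.0 [array([0.4817, 0.083 ]), array([0.0565, 0.0551]), 79.12435913085938]
[272 148]
473.0 (array([0.4915, 0.0777]), array([0.0731, 0.0856]), 57.78095626831055)
```

View pics/c4.png

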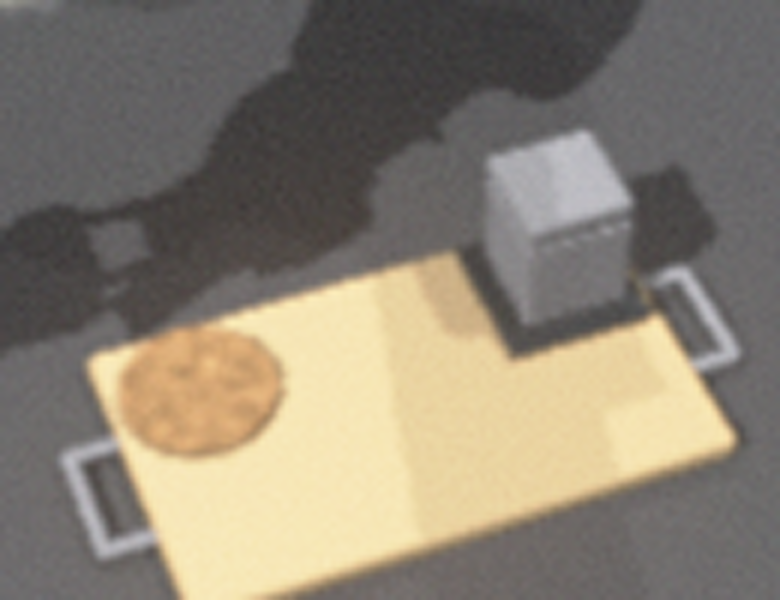

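```bash
python3 - <<'E'
from meas import *
s=load("scene1")
q=np.array([(535,327),(638,291),(515,356),(656,314),(455,252), (488,157),(587,131),(631,202),(535,234)])
q=(q+.5)/6-.5+[180,120]
a=plane(s,q[:5],.02);b=plane(s,q[5:],.09)
Ry=np.array([[.9834,-.1814],[.1814,.9834]])
print((a@Ry.T).round(4).tolist());print((b@Ry.T).round(4).tolist(), (b@Ry.T).mean(0), "slate board-frame .460,.1688")
E
```

```text
[[0.4912, 0.1471], [0.4884, 0.2054], [0.5051, 0.1303], [0.5059, 0.2072], [0.4289, 0.1293]]
[[0.436, 0.1433], [0.4373, 0.1962], [0.4901, 0.1957], [0.4924, 0.144]] [0.46395086 0.16981543] slate board-frame .460,.1688
```

The caddy is within about 2 mm of the middle and squared up. Next is the cup.

Emit:
jog_arm(linear=[[3.14,1.76,0],[3.14,1.76,0],[3.14,1.76,0],[3.14,1.76,1],[0,0,0],[0,0,0]], angular=[[0,0,0],[0,0,0],[0,0,0],[0,0,0],[0,0,0],[0,0,0]], fingers=[1,1,1,1,1,1])

```text
clock: 9.82
ee_pos: [0.522, -0.3919, 0.1504]
orientation: [-3.141, 0.001, -0.182]
force: [-0.1, -0.2, -1.0]
finger_gap: 1.0
grasp_force: 0.0
```

```bash
python3 plan.py -10.45 .5217 -.397 .15 .5217 -.397 .025
```

```text
t 9.82 pos [ 0.522  -0.3919  0.1504] yaw -10.45 F [-0.1 -0.2 -1. ] gap mm 91.0 gf 0.0
turn [-0.04  0.06  0.  ]
  to [ 0.5217 -0.397   0.15  ] cm [0.06 0.51 0.04]
  to [ 0.5217 -0.397   0.025 ] cm [ 0.  -0.  12.5]
```

Emit:
jog_arm(linear=[[0.06,0.5,3],[0,0,3],[0,0,3],[0,0,3.5],[0,0,0],[0,0,0],[0,0,0],[0,0,0],[0,0,0],[0,0,0],[0,0,0],[0,0,0],[0,0,0]], angular=[[0,0,0],[0,0,0],[0,0,0],[0,0,0],[0,0,0],[0,0,0],[0,0,0],[0,0,0],[0,0,0],[0,0,0],[0,0,0],[0,0,0],[0,0,0]], fingers=[1,1,1,1,1,1,0.6,0.6,0.6,0.6,0.6,0.6,0.6])

```text
clock: 11.45
ee_pos: [0.5223, -0.3979, 0.0263]
orientation: [3.141, -0.001, -0.183]
force: [-1.1, 0.6, 6.7]
finger_gap: 0.698
grasp_force: 20.0
```

```bash
python3 plan.py -10.45 .5217 -.397 .025
```

```text
t 11.45 pos [ 0.5223 -0.3979  0.0263] yaw -10.46 F [-1.1  0.6  6.7] gap mm 63.5 gf 20.0
turn [ 0.03 -0.03 -0.01]
  to [ 0.5217 -0.397   0.025 ] cm [-0.08 -0.08  0.13]
```

Emit:
jog_arm(linear=[[0,0,-1],[0,0,-2],[0,0,-3],[0,0,-3],[0,0,0],[0,0,0]], angular=[[0,0,0],[0,0,0],[0,0,0],[0,0,0],[0,0,0],[0,0,0]], fingers=[0.6,0.6,0.6,0.6,0.6,0.6])

```text
clock: 12.2
ee_pos: [0.5218, -0.3974, 0.1152]
orientation: [-3.141, 0.001, -0.183]
force: [-0.6, -1.0, -2.2]
finger_gap: 0.699
grasp_force: 20.0
```

```bash
python3 plan.py -10.45 .4495 -.1045 .116 .4495 -.1045 .048
```

```text
t 12.2 pos [ 0.5218 -0.3974  0.1152] yaw -10.46 F [-0.6 -1.  -2.2] gap mm 63.6 gf 20.0
turn [-0.02  0.04 -0.01]
  to [ 0.4495 -0.1045  0.116 ] cm [-12.42 -27.49  -0.08]
  to [ 0.4495 -0.1045  0.048 ] cm [ 0.  -0.   6.8]
```

Emit:
jog_arm(linear=[[-1.55,-3.44,0],[-1.55,-3.44,0],[-1.55,-3.44,0],[-1.55,-3.44,0],[-1.55,-3.44,0],[-1.55,-3.44,0],[-1.55,-3.44,0],[-1.55,-3.44,0],[0,0,2],[0,0,2],[0,0,2],[0,0,0.4],[0,0,0],[0,0,0]], angular=[[0,0,0],[0,0,0],[0,0,0],[0,0,0],[0,0,0],[0,0,0],[0,0,0],[0,0,0],[0,0,0],[0,0,0],[0,0,0],[0,0,0],[0,0,0],[0,0,0]], fingers=[0.6,0.6,0.6,0.6,0.6,0.6,0.6,0.6,0.6,0.6,0.6,0.6,0.6,0.6])

```text
clock: 13.95
ee_pos: [0.4504, -0.1047, 0.0522]
orientation: [3.141, -0.001, -0.183]
force: [-0.5, -0.8, -1.6]
finger_gap: 0.694
grasp_force: 20.0
```

```bash
python3 plan.py -10.45 .4495 -.1045 .046
```

```text
t 13.95 pos [ 0.4504 -0.1047  0.0522] yaw -10.46 F [-0.5 -0.8 -1.6] gap mm 63.1 gf 20.0
turn [ 0.01 -0.04 -0.01]
  to [ 0.4495 -0.1045  0.046 ] cm [-0.09 -0.    0.62]
```

Emit:
jog_arm(linear=[[-0.06,0,0.3],[0,0,0.2],[0,0,0.1],[0,0,0],[0,0,0]], angular=[[0,0,0],[0,0,0],[0,0,0],[0,0,0],[0,0,0]], fingers=[0.6,0.6,0.6,0.6,0.6])

```text
clock: 14.58
ee_pos: [0.4496, -0.1044, 0.0462]
orientation: [-3.142, -0.0, -0.183]
force: [-2.2, 1.6, 13.5]
finger_gap: 0.693
grasp_force: 20.0
```

Emit:
jog_arm(linear=[[0,0,0],[0,0,0],[0,0,0],[0,0,0],[0,0,-2],[0,0,-3],[0,0,-3],[0,0,-3],[0,-4,0],[0,-4.5,0],[0,-4.5,0],[0,-4.5,0],[0,-4.5,0],[0,-4.5,0],[0,-4.5,0],[0,-4.5,0],[0,-4.5,0],[0,-4.5,0],[0,0,0],[0,0,0]], angular=[[0,0,0],[0,0,0],[0,0,0],[0,0,0],[0,0,0],[0,0,0],[0,0,0],[0,0,0],[0,0,0],[0,0,0],[0,0,0],[0,0,0],[0,0,0],[0,0,0],[0,0,0],[0,0,0],[0,0,0],[0,0,0],[0,0,0],[0,0,0]], fingers=[1,1,1,1,1,1,1,1,1,1,1,1,1,1,1,1,1,1,1,1])

```text
clock: 17.08
ee_pos: [0.53, 0.3327, 0.1554]
orientation: [3.141, 0.001, -0.182]
force: [-0.3, -0.5, -0.0]
finger_gap: 0.998
grasp_force: 0.0
```

```bash
python3 - <<'E'
from meas import *
from station import env
t=env.snapshot("top");pickle.dump(t,open("top2.pkl","wb"))
print("cup",circ(t,proj(t,[[.4485,-.1043,.082]])[0],.082,.032).tolist(),"want .4485 -.1043")
hsv=cv2.cvtColor(t["image"],cv2.COLOR_BGR2HSV)
# cork centre check and pot outline from first picture
t=load("top0");hsv=cv2.cvtColor(t["image"],cv2.COLOR_BGR2HSV)
m=np.zeros(hsv.shape[:2],np.uint8);m[203:243,266:307]=cv2.inRange(hsv[203:243,266:307],(0,110,50),(17,255,255));m=cv2.morphologyEx(m,cv2.MORPH_OPEN,np.ones((3,3)))
c=max(cv2.findContours(m,cv2.RETR_EXTERNAL,cv2.CHAIN_APPROX_NONE)[0],key=cv2.contourArea);P=plane(t,c.reshape(-1,2),.02)
print("cork",cv2.fitEllipse((P*1e4).astype(np.float32)))
for n,(x,y),z in(("pot",(115,206),.042),("lid",(152,164),.010)):
    m=np.zeros(hsv.shape[:2],np.uint8);m[y-20:y+21,x-18:x+19]=cv2.inRange(hsv[y-20:y+21,x-18:x+19],(0,80,60),(25,255,255))
    c=max(cv2.findContours(m,cv2.RETR_EXTERNAL,cv2.CHAIN_APPROX_NONE)[0],key=cv2.contourArea);P=plane(t,c.reshape(-1,2),z)
    print(n,P.min(0),P.max(0),np.array(cv2.minEnclosingCircle((P*1e4).astype(np.float32))[0])/1e4)
E
python3 plan.py -10.45 .491 .399 .156
```

```text
cup [[0.4497, -0.1029, 1.0109, 287.875, 222.875], [0.4501, -0.1029, 1.0054, 287.875, 222.75], [0.4497, -0.1022, 0.9901, 287.625, 222.875]] want .4485 -.1043
t 17.12 pos [0.5301 0.3323 0.1555] yaw -10.48 F [ 0.2 -0.2 -0.1] gap mm 91.1 gf 0.0
turn [ 0.04  0.03 -0.03]
  to [0.491 0.399 0.156] cm [-5.05 -5.85 -0.05]Traceback (most recent call last):
  File "<stdin>", line 9, in <module>
ValueError: max() iterable argument is empty
```

```bash
python3 - <<'E'
from meas import *
t=load("top0");hsv=cv2.cvtColor(t["image"],cv2.COLOR_BGR2HSV)
print("cork/wood",hsv[223,286],hsv[226,282],hsv[195,270],hsv[230,260], "pot",hsv[206,105:126:4].tolist())
g=cv2.GaussianBlur(t["image"],(0,0),1)[:,:,0]
m=np.zeros(g.shape,np.uint8);b=g[203:246,264:309];th,mm=cv2.threshold(b,0,255,cv2.THRESH_BINARY_INV+cv2.THRESH_OTSU)
print(th)
print("cork h",circ(t,(286.5,223.5),.02,.04,tol=1.1).tolist())
for n,(x,y),z in(("pot",(115,206),.042),("lid",(152,164),.010)):
    m=np.zeros(hsv.shape[:2],np.uint8);m[y-20:y+21,x-18:x+19]=cv2.inRange(hsv[y-20:y+21,x-18:x+19],(0,80,60),(25,255,255))
    c=max(cv2.findContours(m,cv2.RETR_EXTERNAL,cv2.CHAIN_APPROX_NONE)[0],key=cv2.contourArea);P=plane(t,c.reshape(-1,2),z)
    print(n,P.min(0),P.max(0),np.array(cv2.minEnclosingCircle((P*1e4).astype(np.float32))[0])/1e4)
E
```

```text
cork/wood [ 17  97 178] [ 17  87 203] [ 20  57 205] [ 20  56 206] pot [[4, 64, 88], [10, 135, 136], [10, 134, 158], [10, 130, 90], [10, 142, 120], [10, 135, 163]]
136.0
cork h []
pot [0.46211329 0.35953432] [0.51804425 0.4277082 ] [0.48743447 0.39290366]
lid [0.59410982 0.27065363] [0.6520977  0.32858626] [0.62258018 0.30025776]
```

Emit:
jog_arm(linear=[[-2.55,-2.94,0],[-2.55,-2.94,0],[0,0,3],[0,0,3],[0,0,3],[0,0,0],[0,0,0]], angular=[[0,0,0],[0,0,0],[0,0,0],[0,0,0],[0,0,0],[0,0,0],[0,0,0]], fingers=[0.85,0.85,0.85,0.85,0.85,0.85,0.85])

```text
clock: 18.0
ee_pos: [0.4915, 0.4, 0.0669]
orientation: [-3.141, -0.001, -0.183]
force: [0.3, 1.3, 0.1]
finger_gap: 0.852
grasp_force: 0.0
```

```bash
python3 plan.py -10.45 .4905 .3993 .012
```

```text
t 18.0 pos [0.4915 0.4    0.0669] yaw -10.51 F [0.3 1.3 0.1] gap mm 77.6 gf 0.0
turn [-0.04 -0.04 -0.06]
  to [0.4905 0.3993 0.012 ] cm [-0.09  0.08  5.49]
```

Emit:
jog_arm(linear=[[-0.08,0.08,2],[0,0,2],[0,0,1.4],[0,0,0],[0,0,0],[0,0,0],[0,0,0],[0,0,0],[0,0,0],[0,0,0]], angular=[[0,0,0],[0,0,0],[0,0,0],[0,0,0],[0,0,0],[0,0,0],[0,0,0],[0,0,0],[0,0,0],[0,0,0]], fingers=[0.85,0.85,0.85,0.85,0.5,0.5,0.5,0.5,0.5,0.5])

```text
clock: 19.25
ee_pos: [0.4903, 0.3997, 0.0124]
orientation: [-3.141, -0.001, -0.183]
force: [-0.7, -2.5, 7.2]
finger_gap: 0.617
grasp_force: 20.0
```

```bash
python3 plan.py -10.45 .4905 .3993 .012
```

```text
t 19.25 pos [0.4903 0.3997 0.0124] yaw -10.46 F [-0.7 -2.5  7.2] gap mm 56.1 gf 20.0
turn [-0.03 -0.04 -0.01]
  to [0.4905 0.3993 0.012 ] cm [0.03 0.03 0.04]
```

Emit:
jog_arm(linear=[[0,0,-1],[0,0,-2],[0,0,-3],[0,0,-3],[0,0,-3],[0,0,0],[0,0,0]], angular=[[0,0,0],[0,0,0],[0,0,0],[0,0,0],[0,0,0],[0,0,0],[0,0,0]], fingers=[0.5,0.5,0.5,0.5,0.5,0.5,0.5])

```text
clock: 20.12
ee_pos: [0.4896, 0.3994, 0.1314]
orientation: [3.141, 0.0, -0.183]
force: [-1.3, 0.3, -1.5]
finger_gap: 0.62
grasp_force: 20.0
```

```bash
python3 plan.py -10.45 .4662 -.0107 .132 .4662 -.0107 .03; python3 - <<'E'
from h import *
from station import env
s=env.snapshot("scene")
c=proj(s,[[.49,.40,.13]])[0].astype(int);print(c)
a=s["image"][c[1]-50:c[1]+50,c[0]-50:c[0]+50]
t=load("top2")["image"][140:260,180:320]
cv2.imwrite("pics/c5.png",np.hstack([cv2.resize(a,(400,400),interpolation=cv2.INTER_CUBIC),cv2.resize(t,(400,400*120//140),interpolation=cv2.INTER_CUBIC)[:,:].copy() if 0 else cv2.resize(t[:120,10:130],(400,400),interpolation=cv2.INTER_CUBIC)]))
E
```

```text
t 20.12 pos [0.4896 0.3994 0.1314] yaw -10.46 F [-1.3  0.3 -1.5] gap mm 56.4 gf 20.0
turn [ 0.02  0.02 -0.01]
  to [ 0.4662 -0.0107  0.132 ] cm [ 5.13 40.75 -0.06]
  to [ 0.4662 -0.0107  0.03  ] cm [ 0.  -0.  10.2]
[356 103]
```

View pics/c5.png

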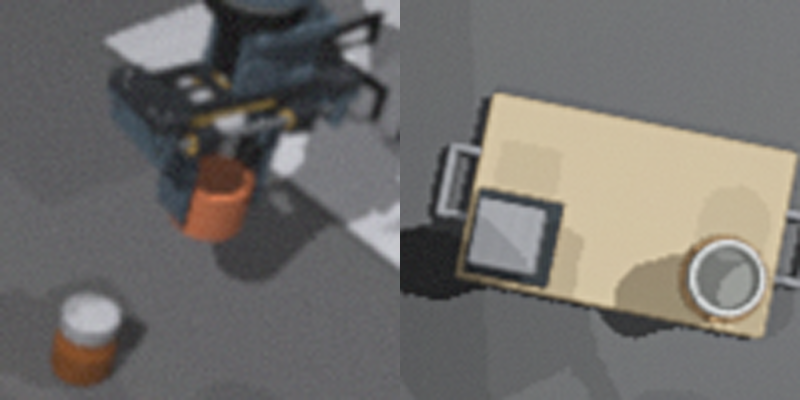

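The picture shows the pot held, its base leaning slightly left in the view. On the right, the caddy and cup are placed well. I'll check the lean numerically.

```bash
python3 - <<'E'
from h import *
s=load("scene1")
for p in((.4896,.3994,.1194),(.4896,.3994,.1614),(.486,.299,0),(.486,.299,.06)):
    print(((proj(s,[p])[0]-[306,53]+.5)*4).round(1))
E
```

```text
[201.4 214.5]
[211.7 172.2]
[ 80.4 365.7]
[ 90.9 312. ]
```

Emit:
jog_arm(linear=[[0.47,3.7,0],[0.47,3.7,0],[0.47,3.7,0],[0.47,3.7,0],[0.47,3.7,0],[0.47,3.7,0],[0.47,3.7,0],[0.47,3.7,0],[0.47,3.7,0],[0.47,3.7,0],[0.47,3.7,0],[0,0,0],[0,0,2],[0,0,2.5],[0,0,2.5],[0,0,2.5],[0,0,0],[0,0,0]], angular=[[0,0,0],[0,0,0],[0,0,0],[0,0,0],[0,0,0],[0,0,0],[0,0,0],[0,0,0],[0,0,0],[0,0,0],[0,0,0],[0,0,0],[0,0,0],[0,0,0],[0,0,0],[0,0,0],[0,0,0],[0,0,0]], fingers=[0.5,0.5,0.5,0.5,0.5,0.5,0.5,0.5,0.5,0.5,0.5,0.5,0.5,0.5,0.5,0.5,0.5,0.5])

```text
clock: 22.42
ee_pos: [0.467, -0.0097, 0.0371]
orientation: [-3.142, 0.0, -0.182]
force: [0.3, 0.2, -1.2]
finger_gap: 0.619
grasp_force: 20.0
```

```bash
python3 plan.py -10.45 .4660 -.0107 .026
```

```text
t 22.43 pos [ 0.467  -0.0097  0.0371] yaw -10.44 F [ 0.3  0.2 -1.2] gap mm 56.3 gf 20.0
turn [-0.    0.01  0.01]
  to [ 0.466  -0.0107  0.026 ] cm [-0.08  0.12  1.11]
```

Emit:
jog_arm(linear=[[-0.08,0.12,0.6],[0,0,0.3],[0,0,0.15],[0,0,0],[0,0,0]], angular=[[0,0,0],[0,0,0],[0,0,0],[0,0,0],[0,0,0]], fingers=[0.5,0.5,0.5,0.5,0.5])

```text
clock: 23.05
ee_pos: [0.4659, -0.0111, 0.0263]
orientation: [3.142, -0.0, -0.183]
force: [-0.2, 0.1, 0.6]
finger_gap: 0.618
grasp_force: 20.0
```

Emit:
jog_arm(linear=[[0,0,0.1],[0,0,0],[0,0,0]], angular=[[0,0,0],[0,0,0],[0,0,0]], fingers=[0.5,0.5,0.5])

```text
clock: 23.42
ee_pos: [0.4661, -0.0111, 0.0259]
orientation: [3.142, -0.001, -0.183]
force: [-4.0, 0.1, 19.9]
finger_gap: 0.618
grasp_force: 20.0
```

Emit:
jog_arm(linear=[[0,0,0],[0,0,0],[0,0,0],[0,0,-2],[0,0,-3],[0,0,-3],[0,0,-3],[1,-4,0],[1,-4,0],[1,-4,0],[1,-4,0],[1.5,-4,0],[1.5,-4,0],[1.5,-4,0],[1.5,-4,0],[0,0,0],[0,0,0]], angular=[[0,0,0],[0,0,0],[0,0,0],[0,0,0],[0,0,0],[0,0,0],[0,0,0],[0,0,0],[0,0,0],[0,0,0],[0,0,0],[0,0,0],[0,0,0],[0,0,0],[0,0,0],[0,0,0],[0,0,0]], fingers=[0.77,0.77,0.77,0.77,0.77,0.77,0.77,0.5,0.5,0.5,0.5,0.5,0.5,0.5,0.5,0.5,0.5])

```text
clock: 25.55
ee_pos: [0.6218, 0.2851, 0.1347]
orientation: [3.141, 0.001, -0.182]
force: [-0.6, -0.6, -0.5]
finger_gap: 0.496
grasp_force: 0.0
```

```bash
python3 plan.py -10.45 .6232 .2994 .08 .6232 .2994 .013; python3 - <<'E'
from meas import *
from station import env
t=env.snapshot("top");pickle.dump(t,open("top3.pkl","wb"))
c=proj(t,[[.4657,-.0109,.056]])[0];print(c)
print("pot",circ(t,c,.056,.029).tolist(),circ(t,c,.056,.025).tolist(),"want .4657 -.0109")
x,y=c.astype(int);hsv=cv2.cvtColor(t["image"],cv2.COLOR_BGR2HSV)
m=np.zeros(hsv.shape[:2],np.uint8);m[y-20:y+21,x-18:x+19]=cv2.inRange(hsv[y-20:y+21,x-18:x+19],(0,90,60),(15,255,255))
c=max(cv2.findContours(m,cv2.RETR_EXTERNAL,cv2.CHAIN_APPROX_NONE)[0],key=cv2.contourArea);P=plane(t,c.reshape(-1,2),.056)
print(P.min(0),P.max(0),(P.min(0)+P.max(0))/2)
cv2.imwrite("pics/c6.png",cv2.resize(t["image"][140:260,130:310],None,fx=4,fy=4,interpolation=cv2.INTER_CUBIC))
E
```

```text
t 25.55 pos [0.6218 0.2851 0.1347] yaw -10.45 F [-0.6 -0.6 -0.5] gap mm 45.1 gf 0.0
turn [0.04 0.06 0.  ]
  to [0.6232 0.2994 0.08  ] cm [-0.12 -1.43  5.47]
  to [0.6232 0.2994 0.013 ] cm [ 0.  -0.   6.7]
[255.03960951 216.95041057]
pot [[0.4529, -0.0049, 1.0272, 252.875, 221.375]] [[0.4673, -0.01, 0.9862, 254.75, 216.375], [0.467, -0.0101, 0.9834, 254.75, 216.5]] want .4657 -.0109
[ 0.43690451 -0.03957224] [0.49438711 0.01805594] [ 0.46564581 -0.01075815]
```

View pics/c6.png

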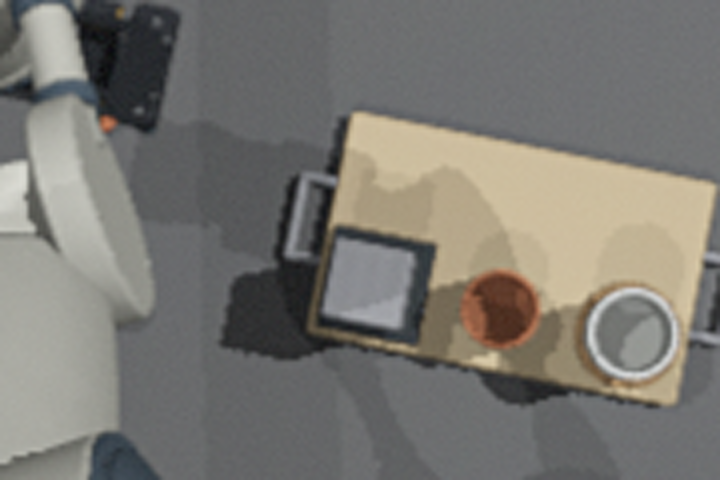

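The pot stands about 1 mm off its place, at crop (500,308), between the caddy (368,285) and the cup (631,333). Next is the lid.

Emit:
jog_arm(linear=[[-0.12,-1.43,1.4],[0,0,2],[0,0,2],[0,0,2],[0,0,2],[0,0,0],[0,0,0]], angular=[[0,0,0],[0,0,0],[0,0,0],[0,0,0],[0,0,0],[0,0,0],[0,0,0]], fingers=[0.5,0.5,0.5,0.5,0.5,0.5,0.5], newtons=15)

```text
clock: 26.48
ee_pos: [0.6241, 0.2999, 0.0416]
orientation: [-3.141, -0.001, -0.183]
force: [0.3, 0.2, 0.7]
finger_gap: 0.5
grasp_force: 0.0
```

```bash
python3 plan.py -10.45 .6232 .2994 .0125
```

```text
t 26.48 pos [0.6241 0.2999 0.0416] yaw -10.46 F [0.3 0.2 0.7] gap mm 45.5 gf 0.0
turn [-0.02 -0.03 -0.01]
  to [0.6232 0.2994 0.0125] cm [-0.08  0.07  2.91]
```

Emit:
jog_arm(linear=[[-0.06,0.04,1.3],[0,0,1],[0,0,0.4],[0,0,0],[0,0,0],[0,0,0],[0,0,0],[0,0,0],[0,0,0],[0,0,0],[0,0,0]], angular=[[0,0,0],[0,0,0],[0,0,0],[0,0,0],[0,0,0],[0,0,0],[0,0,0],[0,0,0],[0,0,0],[0,0,0],[0,0,0]], fingers=[0.5,0.5,0.5,0.5,0.5,0.1,0.1,0.1,0.1,0.1,0.1], newtons=15)

```text
clock: 27.85
ee_pos: [0.6232, 0.2995, 0.0143]
orientation: [-3.142, -0.0, -0.183]
force: [-0.7, -0.0, 2.4]
finger_gap: 0.192
grasp_force: 15.0
```

```bash
python3 plan.py -10.45 .6232 .2994 .0125
```

```text
t 27.85 pos [0.6232 0.2995 0.0143] yaw -10.46 F [-0.7 -0.   2.4] gap mm 17.5 gf 15.0
turn [-0.   -0.01 -0.01]
  to [0.6232 0.2994 0.0125] cm [0.01 0.01 0.18]
```

Emit:
jog_arm(linear=[[0,0,-1],[0,0,-3],[0,0,-3],[0,0,-3],[0,0,-3],[0,0,0],[0,0,0]], angular=[[0,0,0],[0,0,0],[0,0,0],[0,0,0],[0,0,0],[0,0,0],[0,0,0]], fingers=[0.1,0.1,0.1,0.1,0.1,0.1,0.1])

```text
clock: 28.72
ee_pos: [0.6228, 0.2993, 0.1441]
orientation: [3.141, 0.0, -0.183]
force: [-0.5, 0.1, -1.6]
finger_gap: 0.192
grasp_force: 15.0
```

```bash
python3 plan.py -10.45 .4662 -.0106 .144 .4662 -.0106 .075; python3 - <<'E'
from h import *
from station import env
s=env.snapshot("scene");c=proj(s,[[.623,.299,.14]])[0].astype(int)
cv2.imwrite("pics/c7.png",cv2.resize(s["image"][c[1]-40:c[1]+40,c[0]-50:c[0]+50],None,fx=5,fy=5,interpolation=cv2.INTER_CUBIC))
E
```

```text
t 28.73 pos [0.6228 0.2993 0.1441] yaw -10.46 F [-0.5  0.1 -1.6] gap mm 17.4 gf 15.0
turn [ 0.01  0.02 -0.01]
  to [ 0.4662 -0.0106  0.144 ] cm [-9.780e+00  3.332e+01  1.000e-02]
  to [ 0.4662 -0.0106  0.075 ] cm [ 0.  -0.   6.9]
```

View pics/c7.png

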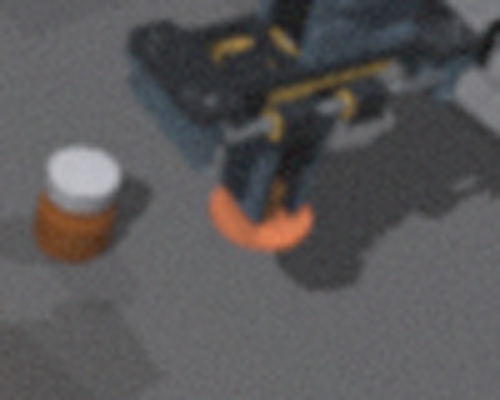

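The lid hangs level from the knob, its disc at (262,222), and the jar is undisturbed. Carrying it to the pot.

Emit:
jog_arm(linear=[[-1.09,3.7,0],[-1.09,3.7,0],[-1.09,3.7,0],[-1.09,3.7,0],[-1.09,3.7,0],[-1.09,3.7,0],[-1.09,3.7,0],[-1.09,3.7,0],[-1.09,3.7,0],[0,0,0],[0,0,2],[0,0,2],[0,0,2],[0,0,0.6],[0,0,0],[0,0,0]], angular=[[0,0,0],[0,0,0],[0,0,0],[0,0,0],[0,0,0],[0,0,0],[0,0,0],[0,0,0],[0,0,0],[0,0,0],[0,0,0],[0,0,0],[0,0,0],[0,0,0],[0,0,0],[0,0,0]], fingers=[0.1,0.1,0.1,0.1,0.1,0.1,0.1,0.1,0.1,0.1,0.1,0.1,0.1,0.1,0.1,0.1])

```text
clock: 30.78
ee_pos: [0.4666, -0.0101, 0.0787]
orientation: [-3.142, -0.001, -0.182]
force: [-0.3, 0.0, -0.6]
finger_gap: 0.187
grasp_force: 15.0
```

```bash
python3 plan.py -10.45 .4662 -.0106 .0655
```

```text
t 30.77 pos [ 0.4666 -0.0101  0.0787] yaw -10.45 F [-0.3  0.  -0.6] gap mm 17.0 gf 15.0
turn [-0.   -0.04  0.  ]
  to [ 0.4662 -0.0106  0.0655] cm [-0.03  0.06  1.32]
```

Emit:
jog_arm(linear=[[0,0.05,0.5],[0,0,0.4],[0,0,0.2],[0,0,0.1],[0,0,0],[0,0,0]], angular=[[0,0,0],[0,0,0],[0,0,0],[0,0,0],[0,0,0],[0,0,0]], fingers=[0.1,0.1,0.1,0.1,0.1,0.1])

```text
clock: 31.52
ee_pos: [0.4662, -0.0107, 0.0663]
orientation: [3.142, -0.0, -0.183]
force: [0.1, -0.3, -0.4]
finger_gap: 0.189
grasp_force: 15.0
```

Emit:
jog_arm(linear=[[0,0,0.1],[0,0,0],[0,0,0],[0,0,0],[0,0,0],[0,0,-2],[0,0,-3],[0,0,-3],[0,0,-3],[1.3,3,0],[1.3,4,0],[1.3,4,0],[1.3,4,0],[1.3,4,0],[1.3,4,0],[0,0,0],[0,0,0]], angular=[[0,0,0],[0,0,0],[0,0,0],[0,0,0],[0,0,0],[0,0,0],[0,0,0],[0,0,0],[0,0,0],[0,0,0],[0,0,0],[0,0,0],[0,0,0],[0,0,0],[0,0,0],[0,0,0],[0,0,0]], fingers=[0.1,0.1,0.45,0.45,0.45,0.45,0.45,0.45,0.45,0.95,0.95,0.95,0.95,0.95,0.95,0.95,0.95])

```text
clock: 33.65
ee_pos: [0.5007, -0.2506, 0.175]
orientation: [-3.141, 0.001, -0.183]
force: [-0.7, 0.9, -0.9]
finger_gap: 0.95
grasp_force: 0.0
```

```bash
python3 - <<'E'
from meas import *
from station import env
t=env.snapshot("top");s=env.snapshot("scene");t0=load("top0")
for z in(.05,.06):
    d=plane(t0,[(351.9,153.4)],z)[0]-[.6148,-.2847];print("handle",d,"yaw",np.degrees(np.arctan2(d[1],d[0]))-90)
hl=plane(t0,[(351.9,153.4)],.06)
print("lid",circ(t,proj(t,[[.4657,-.0109,.061]])[0],.061,.029).tolist())
a=cv2.resize(t["image"][140:260,200:320],(400,400),interpolation=cv2.INTER_CUBIC)
c=proj(s,[[.466,-.011,.05]])[0].astype(int)
b=cv2.resize(s["image"][c[1]-40:c[1]+40,c[0]-40:c[0]+40],(400,400),interpolation=cv2.INTER_CUBIC)
cv2.imwrite("pics/c8.png",np.hstack([a,b]))
c=proj(t,[[.6148,-.2847,.068]])[0];print("jug",circ(t,c,.068,.026).tolist())
E
python3 plan.py 0 .6148 -.2847 .165
```

```text
handle [ 0.04116896 -0.00721342] yaw -99.93819390216647
handle [ 0.03933329 -0.00476062] yaw -96.90111029910348
lid []
jug [[0.6149, -0.2858, 1.0282, 351.375, 166.375], [0.6149, -0.2862, 1.0463, 351.5, 166.375], [0.6145, -0.2865, 1.0616, 351.625, 166.5]]
t 33.75 pos [ 0.5008 -0.25    0.1752] yaw -10.42 F [ 0.3  0.7 -0.2] gap mm 86.6 gf 0.0
turn [ -0.02   0.03 -10.42]
  to [ 0.6148 -0.2847  0.165 ] cm [11.4   3.47  1.02]
```

View pics/c8.png

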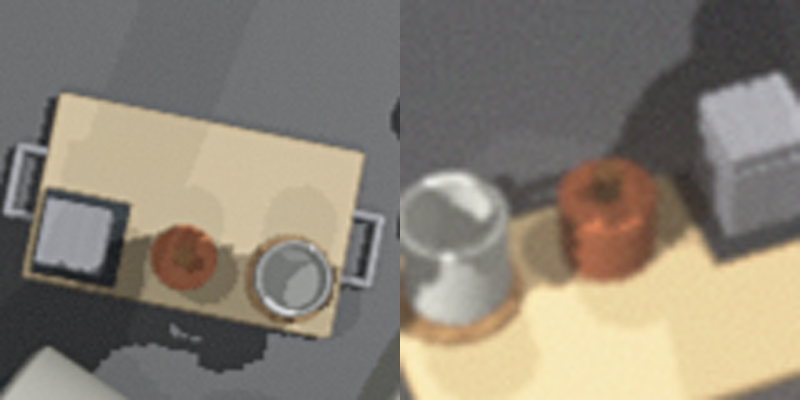

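The lid sits flush on the pot in both views, at (185,257) on the left and (607,215) on the right. Last is the jug, whose handle already points along the tool x axis.

```bash
python3 plan.py -10.45 .6148 -.2852 .165 .6148 -.2852 .028
```

```text
t 33.75 pos [ 0.5008 -0.25    0.1752] yaw -10.42 F [ 0.3  0.7 -0.2] gap mm 86.6 gf 0.0
turn [-0.02  0.03  0.03]
  to [ 0.6148 -0.2852  0.165 ] cm [11.85  1.39  1.02]
  to [ 0.6148 -0.2852  0.028 ] cm [ 0.  -0.  13.7]
```

Emit:
jog_arm(linear=[[4,0.47,0],[4,0.47,0],[3.85,0.45,1],[0,0,2],[0,0,2],[0,0,0],[0,0,0]], angular=[[0,0,0],[0,0,0],[0,0,0],[0,0,0],[0,0,0],[0,0,0],[0,0,0]], fingers=[0.95,0.95,0.95,0.95,0.95,0.95,0.95], newtons=20)

```text
clock: 34.62
ee_pos: [0.6154, -0.2858, 0.1261]
orientation: [3.141, -0.001, -0.182]
force: [0.4, 0.0, -0.2]
finger_gap: 0.955
grasp_force: 0.0
```

```bash
python3 plan.py -10.45 .6148 -.2852 .028
```

```text
t 34.62 pos [ 0.6154 -0.2858  0.1261] yaw -10.43 F [ 0.4  0.  -0.2] gap mm 86.9 gf 0.0
turn [ 0.01 -0.04  0.02]
  to [ 0.6148 -0.2852  0.028 ] cm [-0.07 -0.05  9.81]
```

Emit:
jog_arm(linear=[[-0.05,-0.04,2],[0,0,3],[0,0,3],[0,0,1.7],[0,0,0],[0,0,0],[0,0,0],[0,0,0],[0,0,0],[0,0,0],[0,0,0],[0,0,0],[0,0,0]], angular=[[0,0,0],[0,0,0],[0,0,0],[0,0,0],[0,0,0],[0,0,0],[0,0,0],[0,0,0],[0,0,0],[0,0,0],[0,0,0],[0,0,0],[0,0,0]], fingers=[0.95,0.95,0.95,0.95,0.95,0.95,0.45,0.45,0.45,0.45,0.45,0.45,0.45])

```text
clock: 36.25
ee_pos: [0.6146, -0.2858, 0.0283]
orientation: [3.142, -0.0, -0.183]
force: [-0.1, -0.4, 3.8]
finger_gap: 0.559
grasp_force: 20.0
```

```bash
python3 plan.py -10.45 .6148 -.2852 .028
```

```text
t 36.25 pos [ 0.6146 -0.2858  0.0283] yaw -10.46 F [-0.1 -0.4  3.8] gap mm 50.9 gf 20.0
turn [ 0.   -0.   -0.01]
  to [ 0.6148 -0.2852  0.028 ] cm [ 0.01 -0.06  0.03]
```

Emit:
jog_arm(linear=[[0,0,-1],[0,0,-2],[0,0,-3],[0,0,-3],[0,0,-2],[0,0,0],[0,0,0]], angular=[[0,0,0],[0,0,0],[0,0,0],[0,0,0],[0,0,0],[0,0,0],[0,0,0]], fingers=[0.45,0.45,0.45,0.45,0.45,0.45,0.45])

```text
clock: 37.12
ee_pos: [0.6143, -0.2855, 0.1379]
orientation: [-3.141, 0.001, -0.183]
force: [-0.7, 0.4, -2.5]
finger_gap: 0.557
grasp_force: 20.0
```

```bash
python3 plan.py -10.45 .5496 -.0262 .138 .5496 -.0262 .05
```

```text
t 37.12 pos [ 0.6143 -0.2855  0.1379] yaw -10.46 F [-0.7  0.4 -2.5] gap mm 50.6 gf 20.0
turn [-0.01  0.03 -0.01]
  to [ 0.5496 -0.0262  0.138 ] cm [-1.106e+01 -2.433e+01 -1.000e-02]
  to [ 0.5496 -0.0262  0.05  ] cm [ 0.  -0.   8.8]
```

Emit:
jog_arm(linear=[[-1.58,-3.47,0],[-1.58,-3.47,0],[-1.58,-3.47,0],[-1.58,-3.47,0],[-1.58,-3.47,0],[-1.58,-3.47,0],[-1.58,-3.47,0],[0,0,0],[0,0,2],[0,0,3],[0,0,3],[0,0,0.5],[0,0,0],[0,0,0]], angular=[[0,0,0],[0,0,0],[0,0,0],[0,0,0],[0,0,0],[0,0,0],[0,0,0],[0,0,0],[0,0,0],[0,0,0],[0,0,0],[0,0,0],[0,0,0],[0,0,0]], fingers=[0.45,0.45,0.45,0.45,0.45,0.45,0.45,0.45,0.45,0.45,0.45,0.45,0.45,0.45])

```text
clock: 38.88
ee_pos: [0.5506, -0.0271, 0.0542]
orientation: [-3.142, -0.002, -0.183]
force: [0.0, 0.3, -1.6]
finger_gap: 0.559
grasp_force: 20.0
```

```bash
python3 plan.py -10.45 .5496 -.0262 .0425
```

```text
t 38.88 pos [ 0.5506 -0.0271  0.0542] yaw -10.47 F [ 0.   0.3 -1.6] gap mm 50.9 gf 20.0
turn [-0.   -0.09 -0.02]
  to [ 0.5496 -0.0262  0.0425] cm [-0.12 -0.06  1.17]
```

Emit:
jog_arm(linear=[[-0.08,-0.06,0.6],[0,0,0.3],[0,0,0.15],[0,0,0.1],[0,0,0],[0,0,0]], angular=[[0,0,0],[0,0,0],[0,0,0],[0,0,0],[0,0,0],[0,0,0]], fingers=[0.45,0.45,0.45,0.45,0.45,0.45])

```text
clock: 39.62
ee_pos: [0.5493, -0.026, 0.0423]
orientation: [-3.142, -0.0, -0.183]
force: [-3.8, 0.6, 11.1]
finger_gap: 0.56
grasp_force: 20.0
```

Contact. I'll release the jug and retreat to the side to check.

Emit:
jog_arm(linear=[[0,0,0],[0,0,0],[0,0,0],[0,0,0],[0,0,-2],[0,0,-3],[0,0,-3],[0,0,-4],[0,4,0],[0,5,0],[0,5,0],[0,5,0],[0,5,0],[0,5,0],[0,0,0],[0,0,0]], angular=[[0,0,0],[0,0,0],[0,0,0],[0,0,0],[0,0,0],[0,0,0],[0,0,0],[0,0,0],[0,0,0],[0,0,0],[0,0,0],[0,0,0],[0,0,0],[0,0,0],[0,0,0],[0,0,0]], fingers=[0.85,0.85,0.85,0.85,0.85,0.85,0.85,0.85,0.85,0.85,0.85,0.85,0.85,0.85,0.85,0.85])

```text
clock: 41.62
ee_pos: [0.4964, -0.311, 0.1615]
orientation: [-3.141, 0.0, -0.183]
force: [0.5, -0.1, -0.7]
finger_gap: 0.848
grasp_force: 0.0
```

```bash
python3 - <<'E'
from meas import *
from station import env
t=env.snapshot("top");s=env.snapshot("scene")
w=[("jug",.5496,-.0262,.082,.026),("cup",.4485,-.1043,.082,.032),("lid",.4657,-.0109,.061,.029)]
for n,x,y,z,r in w: print(n,x,y,circ(t,proj(t,[[x,y,z]])[0],z,r,win=20).tolist())
a=cv2.resize(t["image"][140:260,200:320],(400,400),interpolation=cv2.INTER_CUBIC)
b=cv2.resize(s["image"][125:225,190:310],(400,333),interpolation=cv2.INTER_CUBIC);b=cv2.copyMakeBorder(b,0,67,0,0,0)
cv2.imwrite("pics/c9.png",np.hstack([a,b]))
E
```

```text
jug 0.5496 -0.0262 [[0.5497, -0.0254, 1.0281, 260.75, 187.0], [0.5497, -0.0243, 0.986, 260.375, 187.0], [0.5497, -0.0243, 0.9805, 260.375, 187.0]]
cup 0.4485 -0.1043 [[0.4501, -0.1029, 1.0208, 287.875, 222.75]]
lid 0.4657 -0.0109 []
```

View pics/c9.png

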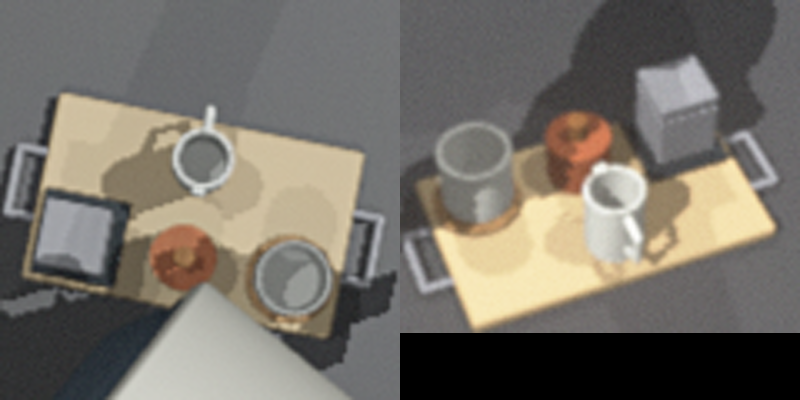

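Everything stands in place within about 2 mm: jug (203,158), lidded pot (184,257), cup (293,277) and caddy (73,235) in the left view. The gripper is clear, so I'm handing in.

```bash
python3 -c "
from station import env
print(env.finish_job())"
```

```text
the job is handed in; nothing more can be done
None
```

The tea board is laid in the order asked and the job is handed in at about 42 s; by the camera checks everything stands within about 2 mm of its place (the seated lid was checked by eye only), the jar was left alone, and no verdict came back.

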